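Load the bead pan into the cooling box through its flap

TASK

On the ledge of the clear cooling box wait two steel pans with wooden push blocks: gently push the one that holds glass beads through the hanging flap with your fingertips, sliding it along the floor without picking it up, until pan and push block are completely inside, then draw back so that the flap swings fully shut behind it. Leave the empty pan on the ledge, stop the bead pan before it bumps the glass pieces at the back of the box, and leave the mould and tweezers beside the ledge where they lie.

Things in the scene. Friction and masses are not known exactly. Their poses are not given: they have to be found in the camera images.
- coolbox: Fixed clear-walled box, 300 mm wide (y), on a steel floor plate. Origin on the table under the middle of the closed flap; +x points into the box, z up. The plate's top is 8 mm above the table; it runs without a step from x = -160 mm (open loading ledge) to the back wall at x = 253 mm. Two glass pieces stand inside at the back, beyond x = 190 mm. Clear roof, top at 177 mm. Place and yaw vary.
- doorway (a point): Middle of the doorway's top at the box's x = 0, on the flap's hinge line, 165 mm above the table. The doorway is 274 mm wide; a fixed header bar (16 mm deep, 10 mm high, underside 173 mm above the table) crosses just above the hinge.
- flap (a joint): Aluminium flap 266 mm wide, 180 g, hinged on its top edge; 131 mm long, lower edge 26 mm above the plate. 0 = shut, grows as the edge swings inwards (to 1.4 rad), never outwards; falls shut by its weight. The pan's walls push it open and prop it until the back of the walled part is about 60 mm inside the door; the push block passes beneath it.
- pan: Pan with beads: steel pan 70 mm long (x), 80 mm wide, walls 40 mm high, holding five green glass beads 25 mm across; behind it a wooden push block, x from -35 to -97 mm, 64 mm wide, 22 mm high. Origin under the centre of the walled part; +x is its front, facing the box. Loose, about 0.3 kg, slides on the plate. It may stand left or right.
- pan_tail (a point): Centre of the rear end face of the push block of the pan with beads, 11 mm above the floor plate; this face is pushed on.
- spare: The empty pan, of the same shape and size with the same push block; origin under the centre of its walled part, +x to the front. It stands on the ledge beside the other, about 124 mm from centre to centre, and stays there.
- mould: Round stepped brass mould, 52 mm across, 38 mm high, loose on the table left of the ledge. Origin under its centre.
- tweezers: Steel tweezers 150 mm long, lying on the table right of the ledge. Origin under the middle.
Mind the look-alikes: they are no part of the job. What is shaped like the pan but red is not meant.

How it is judged:
On the way, in this order (a step that is already met when the one before it is completed fails the run):
1. the flap is pushed open and the front of the bead pan is under it (value of joint flap above 0.25 rad and x of pan in the frame of coolbox above -0.02 m), for 0.1 s.
2. the whole bead pan with its push block is behind the line of the flap (x of pan_tail in the frame of coolbox above 0.003 m), for 0.1 s.
At the end, for the whole second after the job is handed in: The bead pan stands flat on the box floor, at rest and roughly straight (within 0.5 rad), its push block's rear end at least 3 mm behind the line of the flap and its front not up to the glass pieces (188 mm); the flap hangs shut (under 0.06 rad); the empty pan is still on the ledge (x of pan_tail in the frame of coolbox above 0.003 m and angle between the x axis of pan and the x axis of coolbox, either way round below 0.5 rad and height (world z) of pan below 0.013 m and angle between pan's own z axis and vertical below 0.1 rad and linear speed of pan below 0.02 m/s and value of joint flap below 0.06 rad and x of spare in the frame of coolbox below -0.03 m and x of pan in the frame of coolbox below 0.153 m); the robot touches nothing.
It fails at once if the bead pan is lifted (more than 12 mm) or tipped (more than 0.25 rad) (height (world z) of pan above 0.02 m or angle between pan's own z axis and vertical above 0.25 rad).
It fails at once if the bead pan is shot along (faster than 0.4 m/s) (linear speed of pan above 0.4 m/s).
It fails at once if the empty pan is shifted by more than 20 mm (distance of spare from where it was at the start of the episode above 0.02 m).
It fails at once if the bead pan is pushed up to the glass pieces at the back (its front more than 188 mm behind the flap line) (x of pan in the frame of coolbox above 0.153 m).
It fails at once if the mould or the tweezers are shifted by more than 30 mm (distance of any of mould, tweezers from where it was at the start of the episode above 0.03 m).
It also fails if it takes over 45 s, if anything falls off the work surface, if the arm or the gripper's body presses on something with over 40 N, if the wrist force passes 120 N, or if a joint passes its speed limit or range.

ROBOT

A 7-joint arm with a two-finger parallel gripper is mounted at the origin on the work surface. World frame = base frame: x ahead of the robot, y to its left, z up, the work surface at z = 0. Lengths are in m, angles in rad, forces in N, time in s.
With the tool pointing down it reaches from about 0.425 to 0.875 m from the base axis. Payload 4.7 kg.
Tool frame: the origin (TCP) lies at the very end of the fingers, on their centre line; the grasp point (between the pads) lies 19 mm behind it; z points along the fingers, y is the line along which they close (so a half turn about z gives the same grasp; the last joint's range is limited). The gripper opens to 85 mm and grips with 20 to 120 N. Pads are 22 mm wide; open, the fingers measure 114 mm over their backs; the gripper's body (76 mm by 85 mm) begins 54 mm behind the grasp point. The pads swing forward as they close: fully open they stand 13 mm farther back than shut.
Start: joints at [1.354, 0.321, -0.07, 1.45, 0.023, 1.371, -0.057], TCP at [0.149, -0.633, 0.231] pointing down, gripper open.
Joint ranges: [-2.86, 2.86], [-0.3, 2.09], [-1.38, 1.24], [0.06, 2.45], [-1.56, 4.7], [0.09, 2.05], [-2.69, 2.69]. Speed limits (rad/s): [2.57, 2.57, 3.14, 3.14, 3.14, 3.14, 3.14].

INTERFACE

Orientations are given as a rotation vector (axis times angle).
In Python, from station import manip gives the robot as it stands. The module is installed in compiled form; this text tells all that it offers.
- The arm moves only by the tool move_arm, never from a script. Its argument "rows" is a list of rows, each an object of numbers: "x", "y", "z": the shift along the tool's x, y, z normalised to -1 to 1, where 1 is 400 mm; "wx", "wy", "wz": the turn, a rotation vector about the tool's x, y, z normalised to -1 to 1, where 1 is 45 degrees. In form: [{"x": .., "y": .., "z": .., "wx": .., "wy": .., "wz": ..}, ...]. A call has 1 to 12 rows; each row is the pose to reach, as a shift and turn from the pose commanded when the call began, along the tool's axes at that moment; what a row does not reach only later rows make up. A row lasts 1/8 s, in which the tool goes at most 62.5 mm and 10.7 degrees, less where a joint would pass 70% of its speed; a pose out of reach is approached as far as the arm can. A call with a number of a shift or a turn outside -1 to 1 is refused whole. A call with a gripper value outside its range is refused whole. "grip" is the gripper's target within -1 to 1 (fully open at 1, half-way at 0, shut at -1), set as the call begins (left out, the last holds). The fingers move at their own pace and stop on an object; the grip force is fixed at half the most. Time passes only in rows, so rows that repeat a pose let the fingers close. It gives the time, the measured TCP pose, the force, the opening and the grip force at its end, in the units of the state.
- manip.read_state(): the state, without advancing time (a new reading comes with each control period).
- manip.read_camera(name): name is "side" or "top" or "wrist"; returns a dict with "pixels" (420x560x3 uint8, blue, green, red), "depth" (420x560 float32, m along the optical axis (not along the pixel's ray), 0 where there is no reading), "vfov" (degrees; the focal length in pixels is half the picture's height over the tangent of half this angle, whatever the lens; pixels are square), "cx", "cy" (the principal point, pixels), "D" ([k1, k2, p1, p2, k3] as OpenCV has them; the pictures are not rectified), "rvec" (rotation vector, rad) and "tvec" (3), from world to camera coordinates, as OpenCV has them; the wrist camera has in their place "T_tool_cam" (4x4, takes a point from camera to tool coordinates, whose origin is the TCP and whose axes are the flange's). Camera axes: x right, y down, z forward; pixel columns grow to the right and rows downward; lengths in m; the calibration is good to about 2 mm. A picture is of the moment at which its call begins: read the wrist's pose just before it.
- manip.close_job(): hands the job in; it is judged then, once.
The state is a dict: "clock": time; "q": joint angles; "joint_velocities": joint speeds; "tau": joint torques, N m; "ee_pos": TCP position; "tool_rot": TCP orientation; "ft_force": force on the tool from outside, world axes, zero at the start; "wrist_torque": the same for the moment, N m; "opening": opening from 0.0 (shut) to 1.0 (fully open); "gripper_force": force on a finger pad.
Only numpy, scipy, OpenCV 4.12 (cv2) and the standard library are available. Lean on these libraries where they do the work, as an engineer would, in place of code of your own. Each camera call takes 0.05 s, during which the arm holds its last target. There are 200 camera calls.

## Working session

There is one attempt and no reset: what is moved stays moved. The work goes in short steps, Python scripts to look and compute and a tool call to move; the robot and the scene stay as the last step left them, time stands still between calls to the robot, and variables do not carry over. Pictures are saved under pics/ and viewed, at most 10 in all, crops included, and the job is handed in when it is done.

Besides the shell and the picture viewer there is one more tool, called by a JSON object that holds its "name" and its "arguments", one argument or row to a line. move_arm: Moves the arm, as the interface text tells. Scaled input: -1 to 1 covers 400 mm each way for a shift and 45 degrees each way for a turn. Its arguments: {"type":"object","properties":{"rows":{"type":"array"},"grip":{"type":"number"}},"required":["rows"]}

```bash
mkdir -p pics; cat > h.py <<'E'
import numpy as np, cv2
from scipy.spatial.transform import Rotation as R
from station import manip
def cam(n):
    c=manip.read_camera(n); np.savez(n+'.npz',**{k:np.array(v) for k,v in c.items()}); return c
def K(c):
    f=210/np.tan(np.radians(float(c['vfov']))/2); return np.array([[f,0,float(c['cx'])],[0,f,float(c['cy'])],[0,0,1]])
def ray(c,u,v):
    p=cv2.undistortPoints(np.array([[[u,v]]],float),K(c),np.array(c['D'],float))[0,0]
    M=R.from_rotvec(np.array(c['rvec']).ravel()).as_matrix(); t=np.array(c['tvec']).ravel()
    return -M.T@t, M.T@np.array([p[0],p[1],1.])
def atz(c,u,v,z):
    o,d=ray(c,u,v); return o+d*(z-o[2])/d[2]
def proj(c,P):
    return cv2.projectPoints(np.array(P,float).reshape(-1,3),np.array(c['rvec'],float),np.array(c['tvec'],float),K(c),np.array(c['D'],float))[0].reshape(-1,2)
E
python3 - <<'E'
from h import *
for n in('top','side'):
    c=cam(n); cv2.imwrite(f'pics/{n}1.png',c['pixels']); o,d=ray(c,280,210); print(n,o,d,c['vfov'],c['D'])
s=manip.read_state(); print(s)
E
```

```text
top [0.35412463 0.01546353 1.10724379] [ 0.12986188 -0.01557887 -0.99146775] 47.58261938212598 [-0.13782452  0.          0.          0.          0.        ]
side [0.06242803 0.67330091 0.86129783] [ 0.36505255 -0.62257892 -0.69228758] 44.304745859886204 [-0.02310547  0.          0.          0.          0.        ]
{'clock': 0.1, 'q': array([ 1.35411486,  0.32174725, -0.07007918,  1.45157422,  0.0225763 ,
        1.3707823 , -0.05688873]), 'joint_velocities': array([ 0.00049424, -0.00118265, -0.00074912, -0.00158007,  0.00046784,
       -0.00083328,  0.00112277]), 'tau': array([-2.32774482e-04, -4.94879651e+01, -3.84054277e-01, -3.15211487e+01,
        1.30911497e-02,  7.51354324e-03, -7.79732886e-06]), 'ee_pos': array([ 0.14852729, -0.63230468,  0.23032322]), 'tool_rot': array([-3.11900325e+00, -3.61556791e-01,  4.23814957e-04]), 'ft_force': array([-0.18121003, -0.37521412, -0.04132793]), 'wrist_torque': array([-0.00276936,  0.01644786,  0.00283378]), 'gripper_force': 0.0, 'opening': 1.002019370498255}
```

View pics/top1.png

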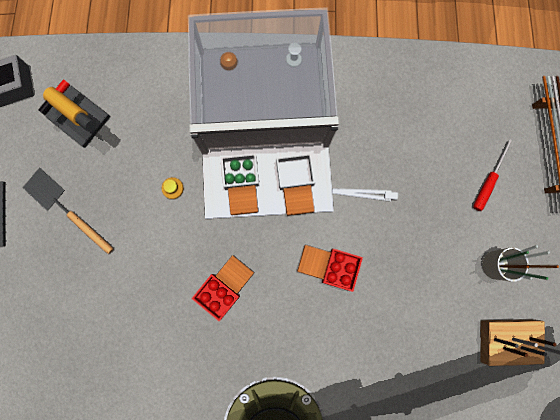

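View pics/side1.png

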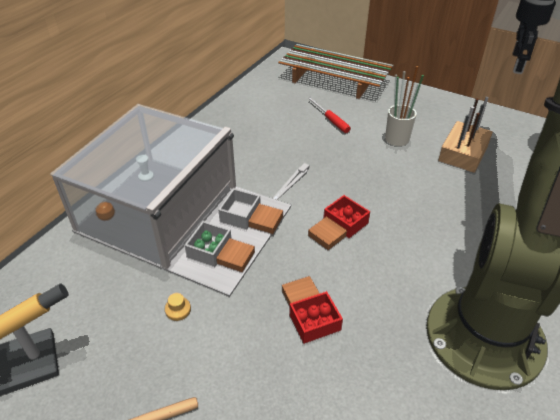

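The bead pan is on the left (top camera, walls about 240,172, block 243,200) and the empty one on the right (296,172). The red pans are decoys. I'll zoom in on the ledge to measure it.

```bash
python3 - <<'E'
from h import *
c=dict(np.load('top.npz'))
im=c['pixels'][110:230,190:350]; cv2.imwrite('pics/z1.png',cv2.resize(im,None,fx=5,fy=5,interpolation=cv2.INTER_CUBIC))
for n,u,v,z in [('plate L near',205,217.5,.008),('plate R near',333,211,.008),('hdr L',191,130,.183),('hdr R',338,123,.183)]: print(n,atz(c,u,v,z).round(4))
E
```

```text
plate L near [0.4765 0.1723 0.008 ]
plate R near [ 0.4986 -0.1256  0.008 ]
hdr L [0.6336 0.1834 0.183 ]
hdr R [ 0.6551 -0.1127  0.183 ]
```

View pics/z1.png

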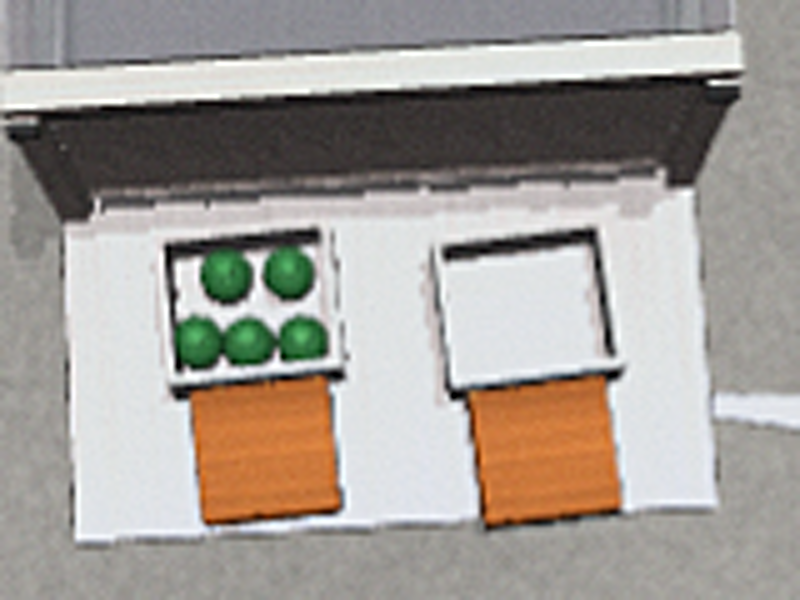

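The crop shows the plate's near edge at (77,543)–(717,508). The bead pan's block top has near corners (207,523) and (341,510), and the spare's has (487,524) and (621,510).

```bash
python3 - <<'E'
from h import *
c=dict(np.load('top.npz'))
f=lambda u,v,z: atz(c,u/5+190-.4,v/5+110-.4,z)
L,Rr=f(77,540,.008),f(717,506,.008)
print('plate',L,Rr,np.linalg.norm(L-Rr))
y=(L-Rr)/np.linalg.norm(L-Rr); x=np.array([y[1],-y[0],0]); yaw=np.arctan2(x[1],x[0]); 
O=(L+Rr)/2+.16*x; print('yaw',np.degrees(yaw),'O',O)
tb=lambda p:np.array([(p-O)@x,(p-O)@y,p[2]]).round(4)
for n,u,v,z in [('fl',192,393,.03),('fr',330,378,.03),('nl',207,523,.03),('nr',341,510,.03),('Snl',487,524,.03),('Snr',621,510,.03),('Sfl',468,392,.03),('Sfr',604,376,.03),
 ('walltop bl',172,390,.048),('walltop br',343,372,.048),('walltop fl',165,243,.048),('wfr',330,228,.048),('Swtl',437,246,.048),('Swbl',450,390,.048),('hdrL',4,103,.183),('hdrR',742,72,.183)]:
  p=f(u,v,z); print(n,p.round(4),tb(p))
E
```

```text
plate [0.47629818 0.17228002 0.008     ] [ 0.49905745 -0.12555884  0.008     ] 0.2987071638137208
yaw 4.369748890742532 O [0.64721271 0.03555141 0.008     ]
fl [0.543  0.1189 0.03  ] [-0.0976  0.0911  0.03  ]
fr [0.5514 0.0557 0.03  ] [-0.094   0.0274  0.03  ]
nl [0.483 0.11  0.03 ] [-0.158   0.0867  0.03  ]
nr [0.4904 0.0491 0.03  ] [-0.1553  0.0254  0.03  ]
Snl [ 0.4855 -0.0176  0.03  ] [-0.1653 -0.0407  0.03  ]
Snr [ 0.4933 -0.0787  0.03  ] [-0.1622 -0.1022  0.03  ]
Sfl [ 0.5463 -0.0078  0.03  ] [-0.1039 -0.0355  0.03  ]
Sfr [ 0.5553 -0.0702  0.03  ] [-0.0997 -0.0984  0.03  ]
walltop bl [0.541  0.1263 0.048 ] [-0.099   0.0986  0.048 ]
walltop br [0.551  0.0493 0.048 ] [-0.0949  0.021   0.048 ]
walltop fl [0.609  0.1321 0.048 ] [-0.0308  0.0991  0.048 ]
wfr [0.6176 0.057  0.048 ] [-0.0279  0.0236  0.048 ]
Swtl [0.6103 0.008  0.048 ] [-0.0389 -0.0246  0.048 ]
Swbl [0.5438 0.0008 0.048 ] [-0.1057 -0.0268  0.048 ]
hdrL [0.6331 0.1846 0.183 ] [-0.0027  0.1497  0.183 ]
hdrR [ 0.653  -0.1127  0.183 ] [-0.0055 -0.1482  0.183 ]
```

```bash
cat >> h.py <<'E'
def pose():
    s=manip.read_state(); return np.array(s['ee_pos']),R.from_rotvec(s['tool_rot']),s
def tgt(az,tilt):
    # tool x toward azimuth az (deg) when pointing down, then z tilted forward by tilt
    a=np.radians(az); t=np.radians(tilt); f=np.array([np.cos(a),np.sin(a),0]); u=np.array([0,0,1.])
    z=np.sin(t)*f-np.cos(t)*u; x=np.cos(t)*f+np.sin(t)*u
    return R.from_matrix(np.c_[x,np.cross(z,x),z])
def row(p,Rt,p0=None,R0=None):
    if p0 is None: p0,R0,_=pose()
    d=R0.inv().apply(np.array(p)-p0)/.4; w=(R0.inv()*Rt).as_rotvec()/(np.pi/4)
    return dict(zip(['x','y','z','wx','wy','wz'],np.r_[d,w].round(4).tolist()))
E
python3 - <<'E'
from h import *
c=dict(np.load('top.npz')); d=c['depth']
M=R.from_rotvec(c['rvec'].ravel()).as_matrix()
vv,uu=np.mgrid[0:420:3,0:560:3]; P=[]
for v,u in zip(vv.ravel(),uu.ravel()):
    if d[v,u]>0:
        o,r=ray(c,u,v); P.append(o+r*d[v,u])
P=np.array(P); 
h=P[(P[:,2]>.05)&(np.hypot(P[:,0],P[:,1])>.2)]
for x0 in np.arange(0,.6,.1):
  for y0 in np.arange(-.8,.4,.1):
    m=(h[:,0]//.1==round(x0/.1))&(h[:,1]//.1==round(y0/.1))
    if m.any(): print(round(x0,1),round(y0,1),'zmax',h[m,2].max().round(3))
w=cam('wrist'); print(np.array(w['T_tool_cam']).round(3))
for u,v in [(312,262),(300,270),(235,272),(222,265)]: print(u,v,atz(c,u,v,.022).round(3))
print(row([.149,-.633,.35],tgt(13,0)))
E
```

```text
0.1 -0.7 zmax 0.135
0.1 -0.6 zmax 0.155
0.1 -0.5 zmax 0.054
0.2 -0.7 zmax 0.056
0.2 -0.6 zmax 0.151
0.2 -0.5 zmax 0.152
0.3 -0.6 zmax 0.214
0.3 -0.5 zmax 0.214
0.4 -0.6 zmax 0.196
0.4 -0.5 zmax 0.091
0.5 -0.7 zmax 0.059
0.5 -0.1 zmax 0.052
0.5 -0.0 zmax 0.051
0.5 0.1 zmax 0.052
[[ 0.    -0.961 -0.275  0.069]
 [ 1.     0.     0.     0.001]
 [-0.    -0.275  0.961 -0.142]
 [ 0.     0.     0.     1.   ]]
312 262 [ 0.379 -0.077  0.022]
300 270 [ 0.36  -0.05   0.022]
235 272 [0.352 0.097 0.022]
222 265 [0.367 0.127 0.022]
{'x': 0.0007, 'y': 0.0013, 'z': -0.2988, 'wx': -0.0018, 'wy': 0.0001, 'wz': 0.005}
```

{"name": "move_arm", "arguments": {
  "rows": [
    {"z":-0.3},
    {"z":-0.3},
    {"x":0.85,"y":-0.34,"z":-0.3,"wz":-0.2},
    {"x":0.85,"y":-0.34,"z":-0.3,"wz":-0.4},
    {"x":0.85,"y":-0.34,"z":-0.3,"wz":-0.6},
    {"x":0.85,"y":-0.34,"z":-0.3,"wz":-0.8},
    {"x":0.85,"y":-0.34,"z":-0.3,"wz":-0.95},
    {"x":0.85,"y":-0.34,"z":-0.3,"wz":-0.95},
    {"x":0.85,"y":-0.34,"z":-0.3,"wz":-0.95},
    {"x":0.85,"y":-0.34,"z":-0.3,"wz":-0.95}
  ],
  "grip": -0.3
}}

```text
invalid input
```

```bash
python3 - <<'E'
from h import *
p,r,s=pose(); print(p,s['q'].round(2),s['opening'],r.as_matrix().round(3)[:,0])
print(row([.52,-.1,.33],R.from_rotvec([0,0,np.radians(43)])*r))
E
```

```text
[ 0.14855914 -0.63237824  0.23048425] [ 1.35  0.32 -0.07  1.45  0.02  1.37 -0.06] 0.9948393694401347 [ 0.973  0.229 -0.   ]
{'x': 1.2085, 'y': -1.0835, 'z': -0.2473, 'wx': -0.0001, 'wy': -0.0014, 'wz': -0.9556}
```

{"name": "move_arm", "arguments": {
  "rows": [
    {"x":0,"y":0,"z":-0.3,"wx":0,"wy":0,"wz":0},
    {"x":0,"y":0,"z":-0.3,"wx":0,"wy":0,"wz":0},
    {"x":0.85,"y":-0.34,"z":-0.3,"wx":0,"wy":0,"wz":-0.2},
    {"x":0.85,"y":-0.34,"z":-0.3,"wx":0,"wy":0,"wz":-0.4},
    {"x":0.85,"y":-0.34,"z":-0.3,"wx":0,"wy":0,"wz":-0.6},
    {"x":0.85,"y":-0.34,"z":-0.3,"wx":0,"wy":0,"wz":-0.8},
    {"x":0.85,"y":-0.34,"z":-0.3,"wx":0,"wy":0,"wz":-0.95},
    {"x":0.85,"y":-0.34,"z":-0.3,"wx":0,"wy":0,"wz":-0.95},
    {"x":0.85,"y":-0.34,"z":-0.3,"wx":0,"wy":0,"wz":-0.95},
    {"x":0.85,"y":-0.34,"z":-0.3,"wx":0,"wy":0,"wz":-0.95}
  ],
  "grip": -0.3
}}

```text
clock: 1.4
ee_pos: [0.448, -0.4231, 0.3509]
tool_rot: [-2.774, -1.474, 0.002]
ft_force: [-0.9, -0.8, -0.7]
opening: 0.351
gripper_force: 0.0
```

```bash
python3 - <<'E'
from h import *
p,r,s=pose(); print(p,s['q'].round(2),s['opening'],r.as_matrix().round(3)[:,0])
print(row([.52,-.1,.33],R.from_rotvec([0,0,np.radians(43)])*r))
E
```

```text
[ 0.44797854 -0.4230572   0.35091208] [ 1.    0.24 -0.35  1.33  0.08  1.59  0.06] 0.3507476815154037 [ 0.56   0.829 -0.001]
{'x': 0.7701, 'y': -0.3029, 'z': 0.0519, 'wx': -0.0008, 'wy': -0.0008, 'wz': -0.9556}
```

{"name": "move_arm", "arguments": {
  "rows": [
    {"x":0.77,"y":-0.3,"z":0.05,"wx":0,"wy":0,"wz":-0.2},
    {"x":0.77,"y":-0.3,"z":0.05,"wx":0,"wy":0,"wz":-0.4},
    {"x":0.77,"y":-0.3,"z":0.05,"wx":0,"wy":0,"wz":-0.6},
    {"x":0.77,"y":-0.3,"z":0.05,"wx":0,"wy":0,"wz":-0.8},
    {"x":0.77,"y":-0.3,"z":0.05,"wx":0,"wy":0,"wz":-0.96},
    {"x":0.77,"y":-0.3,"z":0.05,"wx":0,"wy":0,"wz":-0.96},
    {"x":0.77,"y":-0.3,"z":0.05,"wx":0,"wy":0,"wz":-0.96},
    {"x":0.77,"y":-0.3,"z":0.05,"wx":0,"wy":0,"wz":-0.96}
  ]
}}

```text
clock: 2.4
ee_pos: [0.5209, -0.1036, 0.3311]
tool_rot: [2.043, 2.386, -0.002]
ft_force: [-0.2, -0.9, -0.4]
opening: 0.356
gripper_force: 0.0
```

```bash
python3 - <<'E'
from h import *
p,r,s=pose(); print(p,s['q'].round(2),s['opening'],r.as_matrix().round(3)[:,0])
print(row([.48,.077,.28],R.from_rotvec([0,0,np.radians(43)])*r))
E
```

```text
[ 0.52089488 -0.10361669  0.3311297 ] [ 0.75  0.07 -0.64  1.56  0.04  1.52  0.27] 0.35622456108172984 [-0.154  0.988 -0.001]
{'x': 0.462, 'y': -0.0313, 'z': 0.1274, 'wx': -0.0009, 'wy': -0.0007, 'wz': -0.9556}
```

{"name": "move_arm", "arguments": {
  "rows": [
    {"x":0.46,"y":-0.03,"z":0.12,"wx":0,"wy":0,"wz":-0.2},
    {"x":0.46,"y":-0.03,"z":0.12,"wx":0,"wy":0,"wz":-0.4},
    {"x":0.46,"y":-0.03,"z":0.12,"wx":0,"wy":0,"wz":-0.6},
    {"x":0.46,"y":-0.03,"z":0.12,"wx":0,"wy":0,"wz":-0.8},
    {"x":0.46,"y":-0.03,"z":0.12,"wx":0,"wy":0,"wz":-0.96},
    {"x":0.46,"y":-0.03,"z":0.12,"wx":0,"wy":0,"wz":-0.96}
  ]
}}

```text
clock: 3.15
ee_pos: [0.4807, 0.0772, 0.2833]
tool_rot: [1.021, 2.971, -0.001]
ft_force: [0.3, 0.2, -0.0]
opening: 0.348
gripper_force: 0.0
```

```bash
python3 - <<'E'
from h import *
p,r,s=pose(); print(p,s['q'].round(2),s['opening'],r.as_matrix().round(3)[:,0])
print(row([.4515,.0767,.2],tgt(185,0)))
print(row([.4515,.0767,.2],tgt(185,-25)))
E
```

```text
[0.48069303 0.07724383 0.28328818] [ 0.6  -0.03 -0.79  1.74 -0.02  1.43  0.72] 0.34815383826005986 [-0.789  0.615 -0.   ]
{'x': 0.0568, 'y': -0.0459, 'z': 0.2082, 'wx': -0.0004, 'wy': 0.0, 'wz': -0.9541}
{'x': 0.0568, 'y': -0.0459, 'z': 0.2082, 'wx': -0.2085, 'wy': -0.5291, 'wz': -0.9386}
```

{"name": "move_arm", "arguments": {
  "rows": [
    {"x":0.05,"y":-0.04,"z":0.1,"wx":-0.04,"wy":-0.1,"wz":-0.19},
    {"x":0.05,"y":-0.04,"z":0.15,"wx":-0.08,"wy":-0.2,"wz":-0.38},
    {"x":0.057,"y":-0.046,"z":0.208,"wx":-0.12,"wy":-0.3,"wz":-0.56},
    {"x":0.057,"y":-0.046,"z":0.208,"wx":-0.16,"wy":-0.42,"wz":-0.75},
    {"x":0.057,"y":-0.046,"z":0.208,"wx":-0.2085,"wy":-0.529,"wz":-0.9386},
    {"x":0.057,"y":-0.046,"z":0.208,"wx":-0.2085,"wy":-0.529,"wz":-0.9386},
    {"x":0.057,"y":-0.046,"z":0.208,"wx":-0.2085,"wy":-0.529,"wz":-0.9386}
  ]
}}

```text
clock: 4.03
ee_pos: [0.4655, 0.0874, 0.1653]
tool_rot: [-0.127, 2.757, 0.011]
ft_force: [0.3, -0.9, 0.4]
opening: 0.352
gripper_force: 0.0
```

```bash
python3 - <<'E'
from h import *
p,r,s=pose(); print(p,s['q'].round(2),s['opening'],r.as_matrix().round(3))
print(row([.4515,.0767,.06],tgt(185,-25)))
print(row([.4515,.0767,.017],tgt(185,-25)))
c=cam('top'); cv2.imwrite('pics/top2.png',c['pixels'])
E
```

```text
[0.46550558 0.08738942 0.16534071] [ 0.23 -0.3  -0.46  2.24 -0.1   0.79  1.48] 0.3518985624296861 [[-0.924 -0.09   0.372]
 [-0.087  0.996  0.025]
 [-0.373 -0.009 -0.928]]
{'x': 0.1328, 'y': -0.021, 'z': 0.2307, 'wx': -0.0094, 'wy': -0.0692, 'wz': 0.0086}
{'x': 0.1729, 'y': -0.0199, 'z': 0.3304, 'wx': -0.0094, 'wy': -0.0692, 'wz': 0.0086}
```

```bash
python3 - <<'E'
from h import *
p,r,s=pose()
print(row([.46,.077,.08],tgt(185,-20)))
E
```

```text
{'x': 0.0996, 'y': -0.0192, 'z': 0.1943, 'wx': -0.0117, 'wy': 0.045, 'wz': 0.0044}
```

View pics/top2.png

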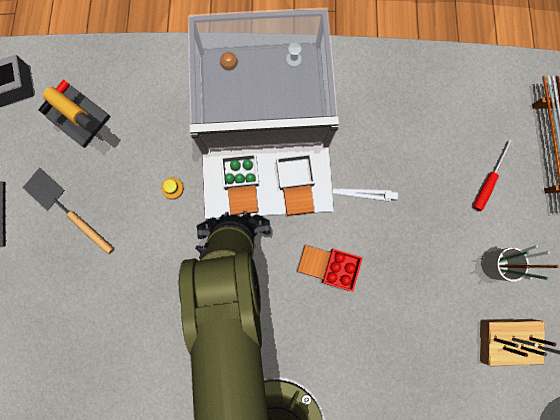

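The gripper is at about (235,225), just behind the bead pan's block, and nothing has been disturbed. Next I'll lower it with slightly less tilt.

{"name": "move_arm", "arguments": {
  "rows": [
    {"x":0.05,"y":-0.019,"z":0.1,"wx":-0.01,"wy":0.045,"wz":0},
    {"x":0.1,"y":-0.019,"z":0.194,"wx":-0.01,"wy":0.045,"wz":0},
    {"x":0.1,"y":-0.019,"z":0.194,"wx":-0.01,"wy":0.045,"wz":0},
    {"x":0.1,"y":-0.019,"z":0.194,"wx":-0.01,"wy":0.045,"wz":0}
  ]
}}

```text
clock: 4.58
ee_pos: [0.4626, 0.0772, 0.0827]
tool_rot: [-0.128, 2.785, 0.019]
ft_force: [-0.1, -0.1, 0.7]
opening: 0.352
gripper_force: 0.0
```

```bash
python3 - <<'E'
from h import *
p,r,s=pose(); print(p,s['q'].round(2),r.as_matrix().round(3))
for z in(.04,.017): print(row([.4515,.0767,z],tgt(185,-20)))
E
```

```text
[0.46257209 0.07721922 0.08269979] [ 0.26 -0.17 -0.49  2.33 -0.04  0.62  1.45] [[-0.934 -0.091  0.345]
 [-0.086  0.996  0.029]
 [-0.347 -0.002 -0.938]]
{'x': 0.063, 'y': 0.0015, 'z': 0.0905, 'wx': -0.0012, 'wy': 0.0063, 'wz': 0.0058}
{'x': 0.0829, 'y': 0.0016, 'z': 0.1445, 'wx': -0.0012, 'wy': 0.0063, 'wz': 0.0058}
```

{"name": "move_arm", "arguments": {
  "rows": [
    {"x":0.063,"y":0.0015,"z":0.09,"wx":0,"wy":0.006,"wz":0},
    {"x":0.08,"y":0.0015,"z":0.13,"wx":0,"wy":0.006,"wz":0},
    {"x":0.082,"y":0.0015,"z":0.14,"wx":0,"wy":0.006,"wz":0},
    {"x":0.082,"y":0.0015,"z":0.14,"wx":0,"wy":0.006,"wz":0}
  ]
}}

```text
clock: 5.08
ee_pos: [0.4508, 0.0778, 0.0184]
tool_rot: [-0.133, 2.789, 0.02]
ft_force: [0.1, 0.2, 0.1]
opening: 0.346
gripper_force: 0.0
```

```bash
python3 - <<'E'
from h import *
p,r,s=pose(); print(p,s['q'].round(2),r.as_matrix().round(3))
bx=np.array([.9971,.0762,0])
for d in(.02,.1): print(row(np.r_[(p+bx*d)[:2],.018],r))
c=cam('side'); im=c['pixels'][170:320,110:310]; cv2.imwrite('pics/s2.png',cv2.resize(im,None,fx=4,fy=4,interpolation=cv2.INTER_CUBIC))
E
```

```text
[0.4508112  0.0778001  0.01841241] [ 0.27 -0.06 -0.54  2.4   0.08  0.45  1.33] [[-0.935 -0.095  0.341]
 [-0.09   0.996  0.03 ]
 [-0.342 -0.003 -0.94 ]]
{'x': -0.0466, 'y': -0.0009, 'z': 0.0181, 'wx': 0.0, 'wy': 0.0, 'wz': 0.0}
{'x': -0.2345, 'y': -0.0046, 'z': 0.0865, 'wx': 0.0, 'wy': 0.0, 'wz': 0.0}
```

View pics/s2.png

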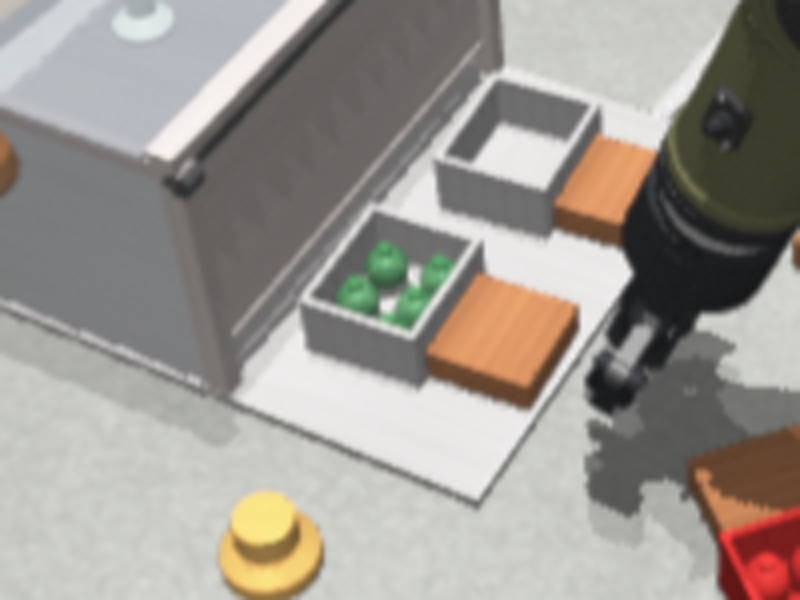

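The fingertips (610,385) are low and behind the centre of the block. I'll creep forward to make contact.

{"name": "move_arm", "arguments": {
  "rows": [
    {"x":-0.012,"y":0,"z":0.004,"wx":0,"wy":0,"wz":0},
    {"x":-0.024,"y":0,"z":0.008,"wx":0,"wy":0,"wz":0},
    {"x":-0.035,"y":-0.001,"z":0.013,"wx":0,"wy":0,"wz":0},
    {"x":-0.047,"y":-0.001,"z":0.017,"wx":0,"wy":0,"wz":0},
    {"x":-0.059,"y":-0.001,"z":0.021,"wx":0,"wy":0,"wz":0},
    {"x":-0.07,"y":-0.001,"z":0.026,"wx":0,"wy":0,"wz":0},
    {"x":-0.082,"y":-0.002,"z":0.03,"wx":0,"wy":0,"wz":0},
    {"x":-0.094,"y":-0.002,"z":0.034,"wx":0,"wy":0,"wz":0}
  ]
}}

```text
clock: 6.12
ee_pos: [0.4886, 0.0808, 0.0162]
tool_rot: [-0.135, 2.793, 0.019]
ft_force: [-0.6, 0.6, -1.3]
opening: 0.351
gripper_force: 0.5
```

```bash
python3 - <<'E'
from h import *
p,r,s=pose(); print(p,s['q'].round(2),s['ft_force'].round(2))
O=np.array([.6472,.0356]);bx=np.array([.9971,.0762]); print('box x',(p[:2]-O)@bx)
c=cam('side'); im=c['pixels'][170:320,110:310]; cv2.imwrite('pics/s3.png',cv2.resize(im,None,fx=4,fy=4,interpolation=cv2.INTER_CUBIC))
E
```

```text
[0.48856018 0.08075158 0.01619035] [ 0.27  0.04 -0.53  2.32  0.18  0.45  1.26] [-0.58  0.61 -1.33]
box x -0.15473921761988027
```

View pics/s3.png

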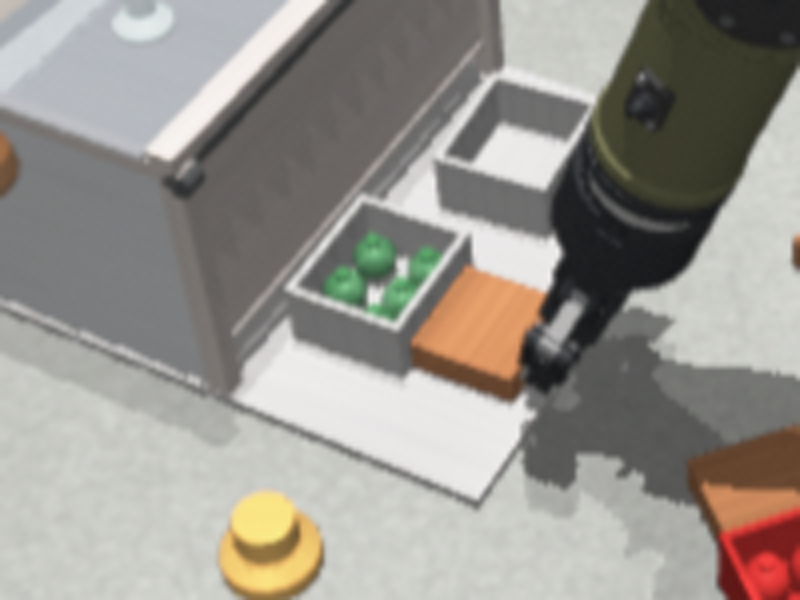

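Contact is made. The pan's corner moved from (374,207) to (361,197), about 10 mm, and it is flat and straight. I'll keep pushing.

```bash
python3 - <<'E'
from h import *
p,r,s=pose(); bx=np.array([.9971,.0762,0])
for d in(.02,.04,.06,.08): print(d,row(np.r_[(p+bx*d)[:2],.018],tgt(184.6,-20)))
E
```

```text
0.02 {'x': -0.0483, 'y': -0.001, 'z': 0.0136, 'wx': 0.0037, 'wy': -0.0034, 'wz': 0.0196}
0.04 {'x': -0.0953, 'y': -0.002, 'z': 0.0305, 'wx': 0.0037, 'wy': -0.0034, 'wz': 0.0196}
0.06 {'x': -0.1423, 'y': -0.0029, 'z': 0.0475, 'wx': 0.0037, 'wy': -0.0034, 'wz': 0.0196}
0.08 {'x': -0.1893, 'y': -0.0039, 'z': 0.0645, 'wx': 0.0037, 'wy': -0.0034, 'wz': 0.0196}
```

{"name": "move_arm", "arguments": {
  "rows": [
    {"x":-0.016,"y":0,"z":0.003,"wx":0,"wy":0,"wz":0},
    {"x":-0.032,"y":-0.001,"z":0.008,"wx":0,"wy":0,"wz":0},
    {"x":-0.048,"y":-0.001,"z":0.0136,"wx":0,"wy":0,"wz":0},
    {"x":-0.064,"y":-0.001,"z":0.019,"wx":0,"wy":0,"wz":0},
    {"x":-0.08,"y":-0.002,"z":0.025,"wx":0,"wy":0,"wz":0},
    {"x":-0.095,"y":-0.002,"z":0.03,"wx":0,"wy":0,"wz":0},
    {"x":-0.111,"y":-0.002,"z":0.036,"wx":0,"wy":0,"wz":0},
    {"x":-0.127,"y":-0.003,"z":0.042,"wx":0,"wy":0,"wz":0},
    {"x":-0.142,"y":-0.003,"z":0.0475,"wx":0,"wy":0,"wz":0},
    {"x":-0.158,"y":-0.003,"z":0.053,"wx":0,"wy":0,"wz":0},
    {"x":-0.174,"y":-0.004,"z":0.059,"wx":0,"wy":0,"wz":0},
    {"x":-0.189,"y":-0.004,"z":0.0645,"wx":0,"wy":0,"wz":0}
  ]
}}

```text
clock: 7.68
ee_pos: [0.5688, 0.0869, 0.018]
tool_rot: [-0.135, 2.792, 0.019]
ft_force: [-2.6, -0.7, 1.2]
opening: 0.35
gripper_force: 1.1
```

```bash
python3 - <<'E'
from h import *
p,r,s=pose(); print(p,s['q'].round(2),s['ft_force'].round(2))
O=np.array([.6472,.0356]);bx=np.array([.9971,.0762]); print('box x',(p[:2]-O)@bx)
b3=np.r_[bx,0]
for d in(.02,.04,.06,.08): print(d,row(np.r_[(p+b3*d)[:2],.018],tgt(184.6,-20)))
c=cam('side'); im=c['pixels'][120:320,50:310]; cv2.imwrite('pics/s4.png',cv2.resize(im,None,fx=3,fy=3,interpolation=cv2.INTER_CUBIC))
E
```

```text
[0.56882438 0.0869003  0.01796353] [ 0.24  0.21 -0.49  2.14  0.31  0.49  1.19] [-2.58 -0.73  1.2 ]
box x -0.07423924373368834
0.02 {'x': -0.0471, 'y': -0.001, 'z': 0.0169, 'wx': 0.0034, 'wy': -0.0035, 'wz': 0.0198}
0.04 {'x': -0.0941, 'y': -0.002, 'z': 0.0339, 'wx': 0.0034, 'wy': -0.0035, 'wz': 0.0198}
0.06 {'x': -0.1411, 'y': -0.0029, 'z': 0.0508, 'wx': 0.0034, 'wy': -0.0035, 'wz': 0.0198}
0.08 {'x': -0.1881, 'y': -0.0039, 'z': 0.0678, 'wx': 0.0034, 'wy': -0.0035, 'wz': 0.0198}
```

View pics/s4.png

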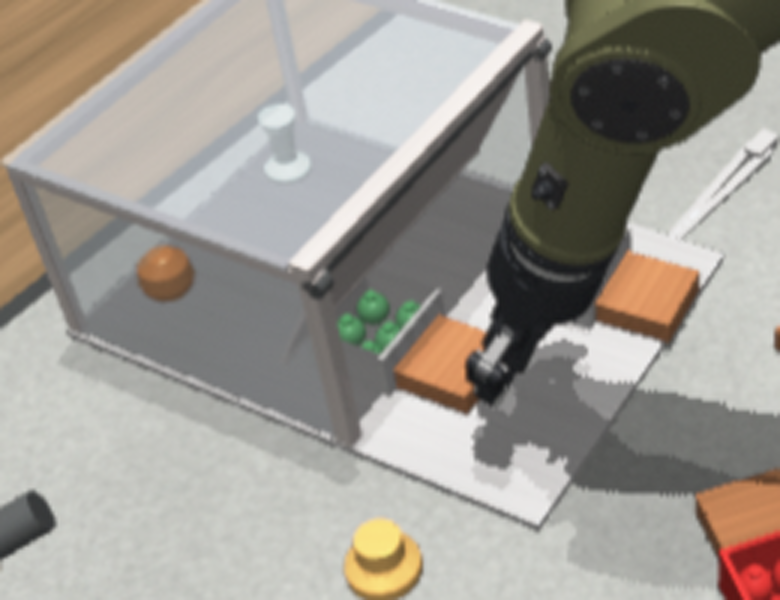

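The flap is pushed open and the pan is straight under it. The spare, mould and tweezers haven't moved. I'll push about 70 mm more.

{"name": "move_arm", "arguments": {
  "rows": [
    {"x":-0.014,"y":0,"z":0.005,"wx":0,"wy":0,"wz":0},
    {"x":-0.028,"y":0,"z":0.01,"wx":0,"wy":0,"wz":0},
    {"x":-0.042,"y":-0.001,"z":0.015,"wx":0,"wy":0,"wz":0},
    {"x":-0.056,"y":-0.001,"z":0.02,"wx":0,"wy":0,"wz":0},
    {"x":-0.07,"y":-0.001,"z":0.025,"wx":0,"wy":0,"wz":0},
    {"x":-0.084,"y":-0.002,"z":0.03,"wx":0,"wy":0,"wz":0},
    {"x":-0.098,"y":-0.002,"z":0.035,"wx":0,"wy":0,"wz":0},
    {"x":-0.112,"y":-0.002,"z":0.04,"wx":0,"wy":0,"wz":0},
    {"x":-0.126,"y":-0.003,"z":0.045,"wx":0,"wy":0,"wz":0},
    {"x":-0.14,"y":-0.003,"z":0.05,"wx":0,"wy":0,"wz":0},
    {"x":-0.154,"y":-0.003,"z":0.055,"wx":0,"wy":0,"wz":0},
    {"x":-0.164,"y":-0.003,"z":0.059,"wx":0,"wy":0,"wz":0}
  ]
}}

```text
clock: 9.22
ee_pos: [0.6385, 0.0924, 0.0182]
tool_rot: [-0.134, 2.792, 0.02]
ft_force: [-3.1, 0.7, 1.7]
opening: 0.348
gripper_force: 3.3
```

```bash
python3 - <<'E'
from h import *
p,r,s=pose(); print(p,s['q'].round(2),s['ft_force'].round(2))
O=np.array([.6472,.0356]);bx=np.array([.9971,.0762]); print('box x',(p[:2]-O)@bx)
b3=np.r_[bx,0]
c0=dict(np.load('side.npz')); a=atz(c0,470/3+50-.3,398/3+120-.3,.03); print('earlier block corner box',(a[:2]-O)@bx)
for d in(.01,.02,.03): print(d,row(np.r_[(p+b3*d)[:2],.018],tgt(184.6,-20)))
c=cam('side'); im=c['pixels'][120:320,50:310]; cv2.imwrite('pics/s5.png',cv2.resize(im,None,fx=3,fy=3,interpolation=cv2.INTER_CUBIC))
E
```

```text
[0.63848223 0.09243358 0.01816169] [ 0.2   0.34 -0.46  1.98  0.37  0.54  1.17] [-3.08  0.69  1.66]
box x -0.0043617677967381484
earlier block corner box -0.07016418806900705
0.01 {'x': -0.0234, 'y': -0.0005, 'z': 0.0089, 'wx': 0.0035, 'wy': -0.0031, 'wz': 0.0196}
0.02 {'x': -0.0469, 'y': -0.001, 'z': 0.0174, 'wx': 0.0035, 'wy': -0.0031, 'wz': 0.0196}
0.03 {'x': -0.0704, 'y': -0.0015, 'z': 0.0259, 'wx': 0.0035, 'wy': -0.0031, 'wz': 0.0196}
```

View pics/s5.png

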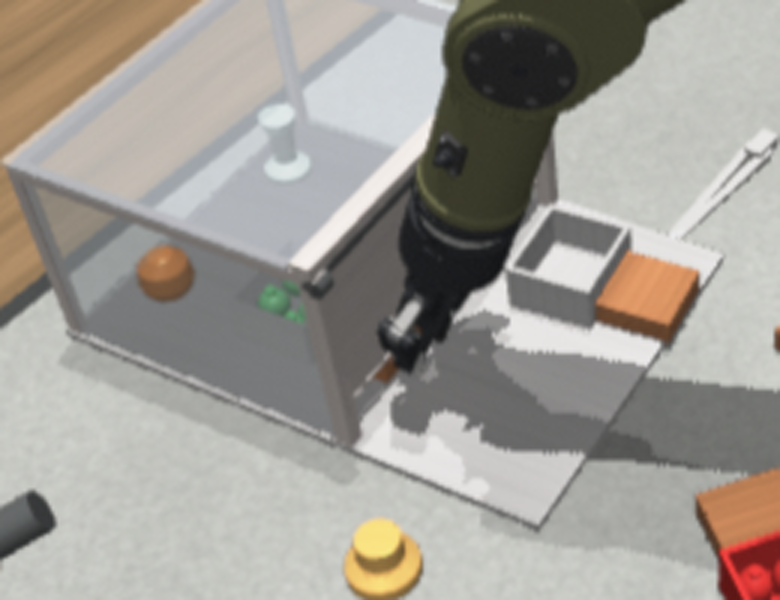

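The pan is nearly in (beads at 280,300, block end at the flap line 385,370), but the wrist is close to the header bar. I'll back off a little, tilt more, then finish the push.

```bash
python3 - <<'E'
from h import *
p,r,s=pose(); b3=np.array([.9971,.0762,0]); q=lambda d:np.r_[(p+b3*d)[:2],.0185]
print(row(q(-.012),tgt(184.6,-20)));print(row(q(-.012),tgt(184.6,-32)))
print([row(q(d),tgt(184.6,-32)) for d in (0,.012,.024)])
E
```

```text
{'x': 0.028, 'y': 0.0006, 'z': -0.0107, 'wx': 0.0037, 'wy': -0.0023, 'wz': 0.0194}
{'x': 0.028, 'y': 0.0006, 'z': -0.0107, 'wx': 0.0057, 'wy': -0.269, 'wz': 0.019}
[{'x': -0.0002, 'y': -0.0, 'z': -0.0005, 'wx': 0.0057, 'wy': -0.269, 'wz': 0.019}, {'x': -0.0284, 'y': -0.0006, 'z': 0.0097, 'wx': 0.0057, 'wy': -0.269, 'wz': 0.019}, {'x': -0.0566, 'y': -0.0012, 'z': 0.0199, 'wx': 0.0057, 'wy': -0.269, 'wz': 0.019}]
```

{"name": "move_arm", "arguments": {
  "rows": [
    {"x":0.015,"y":0,"z":-0.007,"wx":0,"wy":0,"wz":0},
    {"x":0.028,"y":0,"z":-0.0107,"wx":0,"wy":-0.06,"wz":0},
    {"x":0.028,"y":0,"z":-0.0107,"wx":0,"wy":-0.16,"wz":0},
    {"x":0.028,"y":0,"z":-0.0107,"wx":0,"wy":-0.269,"wz":0},
    {"x":0.028,"y":0,"z":-0.0107,"wx":0,"wy":-0.269,"wz":0}
  ]
}}

```text
clock: 9.9
ee_pos: [0.6237, 0.0911, 0.0172]
tool_rot: [-0.128, 2.584, 0.03]
ft_force: [0.6, -0.3, -0.2]
opening: 0.348
gripper_force: 0.0
```

```bash
python3 - <<'E'
from h import *
p,r,s=pose(); print(p,s['q'].round(2),r.as_matrix()[:,2].round(3),s['ft_force'].round(2))
O=np.array([.6472,.0356,0]);b3=np.array([.9971,.0762,0]); k=(p-O)@b3; print('box x',k)
q=lambda d:np.r_[(p+b3*d)[:2],.0185]
for e in(-.005,.005,.012,.019): print(e,row(q(e-k),r))
E
```

```text
[0.6236651  0.09109656 0.01723408] [ 0.04  0.23 -0.28  2.19  0.64  0.22  0.86] [ 0.525  0.047 -0.85 ] [ 0.55 -0.3  -0.16]
box x -0.019237807631272044
-0.005 {'x': -0.0319, 'y': -0.0008, 'z': 0.0161, 'wx': 0.0, 'wy': 0.0, 'wz': 0.0}
0.005 {'x': -0.0532, 'y': -0.0013, 'z': 0.0292, 'wx': 0.0, 'wy': 0.0, 'wz': 0.0}
0.012 {'x': -0.068, 'y': -0.0017, 'z': 0.0385, 'wx': 0.0, 'wy': 0.0, 'wz': 0.0}
0.019 {'x': -0.0829, 'y': -0.0021, 'z': 0.0477, 'wx': 0.0, 'wy': 0.0, 'wz': 0.0}
```

{"name": "move_arm", "arguments": {
  "rows": [
    {"x":-0.011,"y":0,"z":0.004,"wx":0,"wy":0,"wz":0},
    {"x":-0.022,"y":0,"z":0.01,"wx":0,"wy":0,"wz":0},
    {"x":-0.032,"y":-0.001,"z":0.016,"wx":0,"wy":0,"wz":0},
    {"x":-0.041,"y":-0.001,"z":0.022,"wx":0,"wy":0,"wz":0},
    {"x":-0.05,"y":-0.001,"z":0.027,"wx":0,"wy":0,"wz":0},
    {"x":-0.059,"y":-0.001,"z":0.033,"wx":0,"wy":0,"wz":0},
    {"x":-0.068,"y":-0.002,"z":0.0385,"wx":0,"wy":0,"wz":0},
    {"x":-0.076,"y":-0.002,"z":0.0435,"wx":0,"wy":0,"wz":0},
    {"x":-0.083,"y":-0.002,"z":0.048,"wx":0,"wy":0,"wz":0},
    {"x":-0.083,"y":-0.002,"z":0.048,"wx":0,"wy":0,"wz":0}
  ]
}}

```text
clock: 11.15
ee_pos: [0.6646, 0.0942, 0.0196]
tool_rot: [-0.125, 2.581, 0.032]
ft_force: [1.1, -0.9, 0.0]
opening: 0.349
gripper_force: 0.1
```

```bash
python3 - <<'E'
from h import *
p,r,s=pose(); print(p,s['ft_force'].round(2))
O=np.array([.6472,.0356,0]);b3=np.array([.9971,.0762,0]); k=(p-O)@b3; print('box x',k)
q=lambda d:np.r_[(p+b3*d)[:2],.0185]
for e in(-.03,-.11): print(e,row(q(e-k),r))
E
```

```text
[0.66457243 0.09416098 0.01959282] [ 1.07 -0.88  0.  ]
box x 0.021784397363812272
-0.03 {'x': 0.1113, 'y': 0.0025, 'z': -0.0662, 'wx': 0.0, 'wy': 0.0, 'wz': 0.0}
-0.11 {'x': 0.2809, 'y': 0.0065, 'z': -0.1721, 'wx': 0.0, 'wy': 0.0, 'wz': 0.0}
```

{"name": "move_arm", "arguments": {
  "rows": [
    {"x":0.02,"y":0,"z":-0.012,"wx":0,"wy":0,"wz":0},
    {"x":0.045,"y":0.001,"z":-0.027,"wx":0,"wy":0,"wz":0},
    {"x":0.075,"y":0.002,"z":-0.045,"wx":0,"wy":0,"wz":0},
    {"x":0.111,"y":0.0025,"z":-0.066,"wx":0,"wy":0,"wz":0},
    {"x":0.15,"y":0.004,"z":-0.09,"wx":0,"wy":0,"wz":0},
    {"x":0.19,"y":0.005,"z":-0.115,"wx":0,"wy":0,"wz":0},
    {"x":0.23,"y":0.006,"z":-0.14,"wx":0,"wy":0,"wz":0},
    {"x":0.25,"y":0.006,"z":-0.153,"wx":0,"wy":0,"wz":0},
    {"x":0.25,"y":0.006,"z":-0.153,"wx":0,"wy":0,"wz":0},
    {"x":0.25,"y":0.006,"z":-0.153,"wx":0,"wy":0,"wz":0}
  ]
}}

```text
clock: 12.4
ee_pos: [0.548, 0.0854, 0.019]
tool_rot: [-0.125, 2.58, 0.032]
ft_force: [-0.4, -0.0, -0.4]
opening: 0.348
gripper_force: 0.0
```

```bash
python3 - <<'E'
from h import *
p,r,s=pose(); print(p,s['ft_force'].round(2))
c=cam('side'); t=cam('top'); a=cv2.resize(c['pixels'][95:275,50:260],None,fx=2,fy=2,interpolation=cv2.INTER_CUBIC); b=cv2.resize(t['pixels'][0:180,170:360],None,fx=2,fy=2,interpolation=cv2.INTER_CUBIC); cv2.imwrite('pics/f.png',np.hstack([a,b]))
E
```

```text
[0.54798114 0.08543927 0.01903801] [-0.44 -0.   -0.36]
```

View pics/f.png

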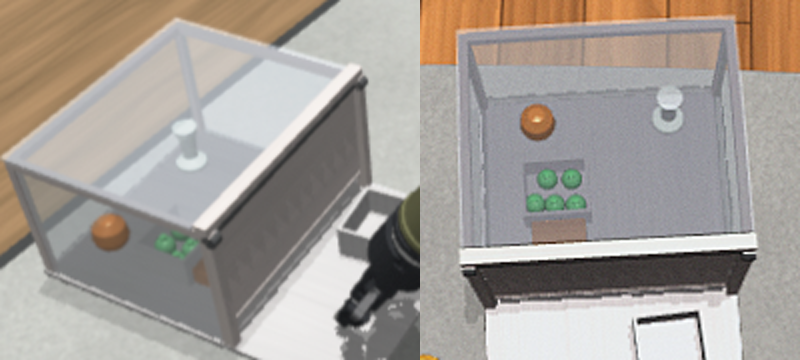

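The flap is shut and the pan is inside, clear of the glass. In the top half, the pan's rear rim runs (526,217)–(590,215) and its front rim is at about y=161. I'll check its position numerically.

```bash
python3 - <<'E'
from h import *
c=dict(np.load('top.npz')); O=np.array([.6472,.0356,0]);b=np.array([.9971,.0762,0])
for u,v in[(526,217),(590,215),(524,164),(583,160)]:
    p=atz(c,(u-420)/2+170-.2,v/2-.2,.048); print((p-O)@b, (p-O)@np.array([-.0762,.9971,0]))
E
```

```text
0.08828348990986008 0.094395623908437
0.08652499934268414 0.02002903214152818
0.15394323373033333 0.09457308263664592
0.15495034969018523 0.025099760854275427
```

The pan's centre is about 121 mm in and its tail about 24 mm behind the flap line, both well within limits. I'm handing it in.

```bash
python3 -c "
from station import manip
print(manip.close_job())"
```

```text
the job is handed in; nothing more can be done
None
```

I pushed the bead pan fully into the box: its tail is about 24 mm behind the flap line and its front about 156 mm in, clear of the glass. The flap hangs shut, the empty pan, mould and tweezers were left in place, and the job is handed in (no verdict came back).

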